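# Set the adjustable wrench to the gauge mark

## Task

Set the big adjustable wrench on the mat for the coupling nut: roll the knurled worm in its head under a fingertip until the jaws have closed so far that the black line on the sliding jaw lines up with the red gauge mark on the head. The wrench stays lying where it is: do not grasp, lift or shove it, do not push on the sliding jaw itself, leave the things around it alone, and take the hand away when it is set.

Things in the scene. Friction and masses are not known exactly. Their poses are not given: they have to be found in the camera images.
- wrench: loose adjustable wrench, forged steel, 380 mm, 1.3 kg, flat on a dark green mat (top at z 0.003). Origin on its underside below the worm's middle; x out of the mouth, y from sliding to fixed jaw, z up. Head plate x -43 to 28, y -49 to 34 mm, top 18 mm above the mat; the handle leaves it 22 deg off -x towards -y, 30 mm wide, 18.5 mm high, ending 325 mm from the origin in a boss 22 mm high
- worm: knurled adjuster wheel in the head's window, 21 mm across, 24 mm long; origin at its centre, 11 mm above the mat; turns about the wrench's y. Its top stands 3.5 mm proud of the head plate, 21.5 mm above the mat. Rolling its top towards the wrench's +x (the mouth) closes the jaws, 1 mm for each 11 mm rolled at the rim (6 mm a turn); the other way opens. Needs 1 to 2 N at the rim, stays where left
- jaw: sliding jaw, x 28.5 to 65 mm in the wrench's frame, about 24 mm wide in y, top 21 mm above the mat; it slides along the wrench's +y to close, and only the worm moves it. Its origin does not lie on it, but on the y axis of the wrench: use jaw_line
- fixed_jaw (a point): middle of the top of the fixed jaw, 22 mm above the mat; the jaw fills x 22 to 66, y 16 to 37 mm in the wrench's frame
- jaw_line (a point): middle of the black index line (16 mm along the wrench's x, 2 mm wide) on top of the sliding jaw's root, 21 mm above the mat; moves with the jaw. At the start it is 4 to 9 mm short of the red mark, on its -y side (jaws too wide). The jaw gap is 28 mm when it is level with the mark and 1 mm more for each mm short
- red_mark (a point): middle of the red gauge mark (14 mm along the wrench's x, 2 mm wide) on top of the head plate, 18 mm above the mat, at x 20.5, y -21 mm in the wrench's frame, with black scale ticks 5 mm apart beside it. Axes as the wrench's. The jaw is set when jaw_line has the same y as red_mark in this frame (its x is always 16 mm more)
- beaker: bystander: open steel beaker, 80 mm across, 115 mm high, standing on the mat; origin at the centre of its underside
- wash_bottle: bystander: white plastic bottle, 64 mm across, 170 mm high; origin at the centre of its underside
- jar: bystander: glass jar with a steel lid, 68 mm across, 85 mm high; origin at the centre of its underside
- coupling: bystander: brass hex coupling nut, 27 mm across flats, 30 mm high with its threaded neck up; origin at the centre of its underside

How it is judged:
On the way:
1. a fingertip bears on the knurled worm (contact force between the fingers and worm above 0.5 N), for 0.1 s.
At the end, for the whole second after the job is handed in: The black jaw line stands within 1.5 mm of the red mark (measured along the wrench's y), the worm is still, and the wrench lies flat and at rest on the mat, within 30 mm of where it lay (y of jaw_line in the frame of red_mark between -0.0015 and 0.0015 m and angular speed of worm below 0.1 rad/s and linear speed of wrench below 0.01 m/s and angle between wrench's own z axis and vertical below 0.05 rad and height (world z) of wrench below 0.008 m and distance of wrench from where it was at the start of the episode below 0.03 m); the robot touches nothing.
It fails at once if the wrench is lifted or tipped off the mat (raised 10 mm or tilted 0.12 rad) (height (world z) of wrench above 0.013 m or angle between wrench's own z axis and vertical above 0.12 rad).
It fails at once if the wrench is shoved more than 30 mm (distance of wrench from where it was at the start of the episode above 0.03 m).
It fails at once if the fingers push on the sliding jaw itself (over 5 N) (contact force between the fingers and jaw above 5 N).
It fails at once if a bystander (beaker, wash bottle, jar or coupling) is moved or lifted more than 15 mm (distance of any of beaker, wash_bottle, jar, coupling from where it was at the start of the episode above 0.015 m).
It also fails if it takes over 48 s, if anything falls off the work surface, if the arm or the gripper's body presses on something with over 40 N, if the wrist force passes 120 N, or if a joint passes its speed limit or range.

## Robot

A 7-joint arm with a two-finger parallel gripper is mounted at the origin on the work surface. World frame = base frame: x ahead of the robot, y to its left, z up, the work surface at z = 0. Lengths are in m, angles in rad, forces in N, time in s.
With the tool pointing down it reaches from about 0.4 to 0.875 m from the base axis. Payload 19.3 kg.
Tool frame: the origin (TCP) lies between the finger pads; the fingertips stand 17 mm ahead of it and the grasp point (between the pads) lies 2 mm behind it; x points along the fingers, y is the direction in which the jaws open and shut, and the axes are right-handed (so a half turn about x gives the same grasp; the last joint's range is limited). The gripper opens to 85 mm and grips with 20 to 120 N. Pads are 22 mm wide; open, the fingers measure 114 mm over their backs; the gripper's body (76 mm by 85 mm) begins 54 mm behind the grasp point. The pads swing forward as they close: fully open they stand 13 mm farther back than shut.
Start: joints at [-0.07, 0.521, -0.036, 1.599, 0.021, 1.021, -0.113], TCP at [0.625, -0, 0.248] pointing down, gripper open.
Joint ranges: [-2.91, 2.91], [-0.3, 2.13], [-1.5, 1.42], [0.17, 2.43], [-1.26, 4.41], [0.16, 1.93], [-2.52, 2.52]. Speed limits (rad/s): [1.89, 1.89, 2.39, 2.39, 3.01, 3.01, 3.01].

## Interface

Orientations are given as [roll, pitch, yaw] about the fixed x, y, z axes, in that order (R = Rz(yaw) Ry(pitch) Rx(roll)).
In Python, from workcell import bot gives the robot as it stands.
- The arm moves only by the shell command python3 -m creep 'ROWS' [FORCE]. ROWS is JSON, a list of rows, each an object of numbers: "wx", "wy", "wz": the turn, a rotation vector about the tool's x, y, z in degrees; "tx", "ty", "tz": the shift along the tool's x, y, z in m; "claw": the closure, from 0 (fully open) to 1 (shut). A call has 1 to 8 rows; each row is the pose to reach, as a shift and turn from the pose measured when the call began, along the tool's axes at that moment; what a row does not reach only later rows make up. A row lasts 1/10 s, in which the tool goes at most 50 mm and 8.59 degrees, less where a joint would pass 70% of its speed; a pose out of reach is approached as far as the arm can. A call with a gripper value outside its range is refused whole. The fingers move at their own pace and stop on an object; FORCE is the grip in N (left out, the last holds). Time passes only in rows, so rows that repeat a pose let the fingers close. It gives the time, the measured TCP pose, the force and the opening at its end, in the units of the state.
- bot.observe(): the state, without advancing time (a new reading comes with each control period).
- bot.grab_frame(name): name is "scene" or "side" or "wrist"; returns the picture (420x560x3 uint8, blue, green, red); there is no depth.
- bot.get_calibration(name): a dict with "fx", "fy", "cx", "cy" (pixels), "R" (3x3) and "t" (3): a world point X has camera coordinates R X + t. Camera axes: x right, y down, z forward; pixel columns grow to the right and rows downward; lengths in m; the calibration is good to about 2 mm. A picture is of the moment at which its call begins: read the wrist's pose just before it. get_calibration takes no time and is no camera call; for the wrist camera it gives the pose at the moment of the call.
- bot.job_done(): hands the job in, once; it reports no verdict.
The state is a dict: "clock": time; "qpos": joint angles; "qd": joint speeds; "joint_efforts": joint torques, N m; "position": TCP position; "tool_rot": TCP orientation; "force": force on the tool from outside, world axes, zero at the start; "moment": the same for the moment, N m; "grip_width": finger opening in m.
Only numpy, scipy, OpenCV 4.12 (cv2) and the standard library are available. Lean on these libraries where they do the work, as an engineer would, in place of code of your own. Each camera call takes 0.05 s, during which the arm holds its last target.

## Working session

There is one attempt and no reset: what is moved stays moved. The work goes in short steps, Python scripts to look and compute and a shell command to move; the robot and the scene stay as the last step left them, time stands still between calls to the robot, and variables do not carry over. Pictures are saved under pics/ and viewed, and the job is handed in when it is done.

```bash
ls; mkdir -p pics
python3 - <<'E'
from workcell import bot
import cv2
o=bot.observe()
for k,v in o.items(): print(k,v)
for n in ("scene","side","wrist"):
    c=bot.get_calibration(n); print(n,c)
    cv2.imwrite(f"pics/{n}0.png",bot.grab_frame(n))
E
```

```text
pics
clock 0.0
qpos [-0.07017383  0.52203983 -0.03633858  1.59998431  0.02122185  1.02104549
 -0.11281227]
qd [ 0.00017979  0.00145259 -0.00053845 -0.00021353 -0.00106704  0.00036605
  0.00129047]
joint_efforts [-4.24098413e-03 -9.27110124e+01  1.97758444e+00 -3.69928443e+01
  1.76317629e-02  8.19846697e-03 -6.58496788e-05]
position [ 6.24706550e-01 -4.87350915e-05  2.47717979e-01]
tool_rot [-1.48985584  1.56970502 -3.06067989]
force [ 0.49623449 -0.16275555  0.58482901]
moment [ 0.01258953 -0.01869798  0.02401905]
grip_width 0.08528732016385335
scene {'fx': 544.0565503922588, 'fy': 544.0565503922588, 'cx': 273.6436749752214, 'cy': 210.9260750934678, 'R': array([[-0.02893609,  0.99946776, -0.01506287],
       [ 0.62070034,  0.00615427, -0.78402373],
       [-0.78351374, -0.03203611, -0.62054806]]), 't': array([-0.00321236, -0.31767998,  1.6128808 ])}
side {'fx': 470.3227890778989, 'fy': 470.3227890778989, 'cx': 280.45985090801145, 'cy': 214.1857262398977, 'R': array([[-0.98110721, -0.1922826 ,  0.02135522],
       [-0.13764967,  0.61622432, -0.77544836],
       [ 0.13594562, -0.76373751, -0.63104976]]), 't': array([0.54450804, 0.09483861, 0.94923682])}
wrist {'fx': 317.48164234458767, 'fy': 317.48164234458767, 'cx': 283.5628913363328, 'cy': 209.82659984415187, 'R': array([[ 9.99998517e-01,  3.37423423e-04, -1.68858438e-03],
       [ 7.91280532e-04, -9.60992386e-01,  2.76573694e-01],
       [-1.52939429e-03, -2.76574620e-01, -9.60991228e-01]]), 't': array([-0.62387855, -0.0368541 ,  0.37871818])}
```

View pics/scene0.png

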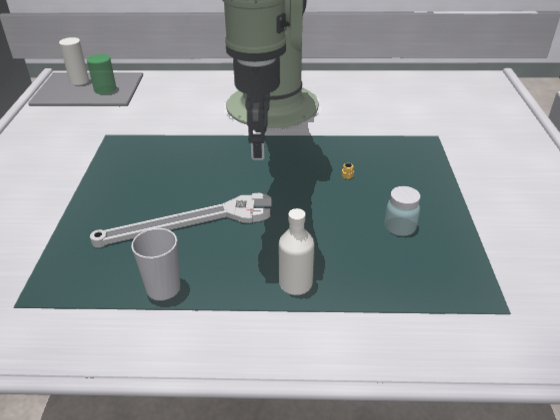

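View pics/side0.png

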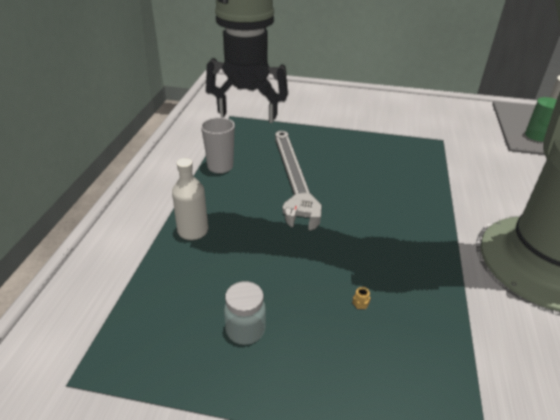

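View pics/wrist0.png

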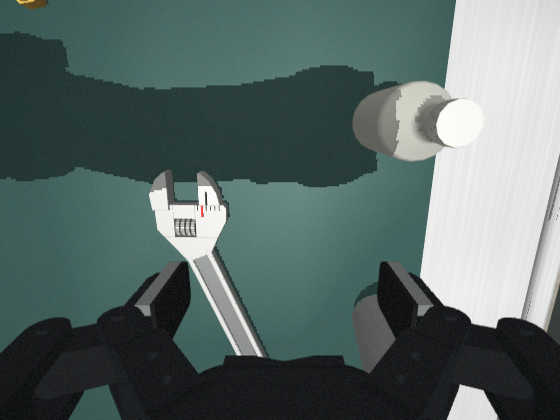

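```bash
cat > h.py <<'E'
import numpy as np,cv2
from scipy.spatial.transform import Rotation as Rn
def bp(c,u,v,z):
    d=c["R"].T@np.array([(u-c["cx"])/c["fx"],(v-c["cy"])/c["fy"],1]); o=-c["R"].T@c["t"]
    return o+d*(z-o[2])/d[2]
def pj(c,X):
    p=c["R"]@np.asarray(X)+c["t"]; return np.array([c["fx"]*p[0]/p[2]+c["cx"],c["fy"]*p[1]/p[2]+c["cy"]])
E
python3 - <<'E'
from workcell import bot
from h import *
o=bot.observe(); print(Rn.from_euler('xyz',o["tool_rot"]).as_matrix().round(3))
im=cv2.imread("pics/wrist0.png")[160:280,130:290]
cv2.imwrite("pics/wz0.png",cv2.resize(im,None,fx=5,fy=5,interpolation=cv2.INTER_CUBIC))
E
```

```text
[[-0.001  1.    -0.   ]
 [-0.    -0.    -1.   ]
 [-1.    -0.001  0.   ]]
```

View pics/wz0.png

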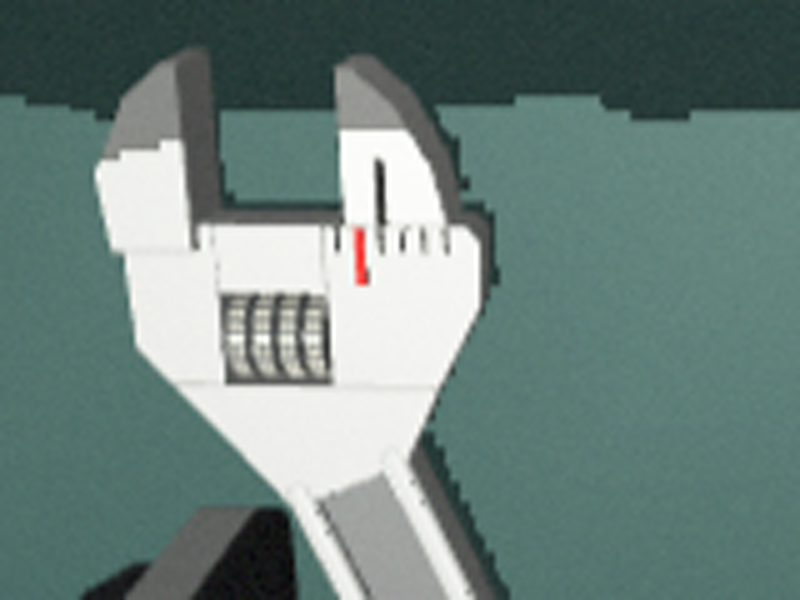

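Run:
```python
from workcell import bot
from h import *
c=bot.get_calibration("wrist")
P=lambda a,b,z: bp(c,130+a/5-.4,160+b/5-.4,z)
r=P(361,257,.021);l=P(380,192,.024);w=P(276,337,.0245)
r1,r2=P(359,231,.021),P(364,284,.021)
l1,l2=P(379,160,.024),P(381,225,.024)
a,b=P(215,228,.021),P(476,228,.021)
h1,h2=P(178,383,.021),P(437,388,.021)
g=P(342,180,.024),P(190,180,.025)
print(r,l,w); print(r1-r2,l1-l2,b-a,h2-h1, g[0]-g[1])
cs=bot.get_calibration("scene");cd=bot.get_calibration("side")
print([pj(cs,x) for x in(r,l,w)],[pj(cd,x) for x in(r,l,w)])
```

```text
[ 0.52949227 -0.03329521  0.021     ] [ 0.53569577 -0.01707555  0.024     ] [ 0.50931105 -0.05164761  0.0245    ]
[-0.00025225  0.01276653  0.        ] [0.00057188 0.01516423 0.        ] [6.00517375e-02 4.50169914e-05 0.00000000e+00] [ 0.06124064 -0.00120624  0.        ] [ 0.03400509 -0.00021607 -0.001     ]
[array([249.73209473, 208.31446471]), array([256.96337669, 209.0360664 ]), array([241.94209235, 201.37246166])] [array([294.96459869, 207.42825265]), array([290.94060327, 210.48161516]), array([305.39736474, 202.41349602])]
```

```bash
python3 -m creep '[{"tx":0.03,"ty":-0.03,"tz":0.015,"claw":1},{"tx":0.06,"ty":-0.06,"tz":0.03,"claw":1},{"tx":0.09,"ty":-0.09,"tz":0.045,"claw":1},{"tx":0.12,"ty":-0.116,"tz":0.0625,"claw":1},{"tx":0.14,"ty":-0.116,"tz":0.0625,"claw":1},{"tx":0.14,"ty":-0.116,"tz":0.0625,"claw":1},{"tx":0.14,"ty":-0.116,"tz":0.0625,"claw":1},{"tx":0.14,"ty":-0.116,"tz":0.0625,"claw":1}]' 30
python3 - <<'E'
from workcell import bot
from h import *
c=bot.get_calibration("wrist"); im=bot.grab_frame("wrist"); cv2.imwrite("pics/w1.png",im)
print({k:np.round(v,4) for k,v in bot.observe().items() if k in("clock","position","force","grip_width","tool_rot")})
print(pj(c,[.509,-.0625,.09]))
E
```

```text
{'clock': np.float64(0.2), 'position': array([ 0.6248, -0.    ,  0.2479]), 'tool_rot': array([-1.4806,  1.5701, -3.0514]), 'force': array([ 0.6065, -0.7926, -0.5807]), 'grip_width': np.float64(0.0855)}
[165.20135754 259.68052468]$[0]: bad value
```

View pics/w1.png

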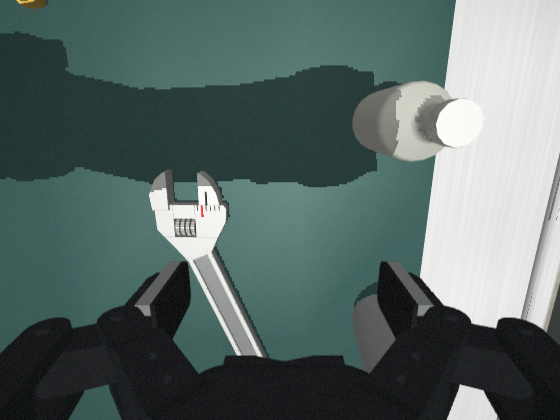

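The move was refused as a bad value, and the picture is unchanged: worm at (185,227). I'll try a small row that gives all the keys.

```bash
python3 -m creep '[{"wx":0,"wy":0,"wz":0,"tx":0.03,"ty":-0.03,"tz":0.015,"claw":1},{"wx":0,"wy":0,"wz":0,"tx":0.06,"ty":-0.06,"tz":0.03,"claw":1},{"wx":0,"wy":0,"wz":0,"tx":0.09,"ty":-0.09,"tz":0.045,"claw":1},{"wx":0,"wy":0,"wz":0,"tx":0.12,"ty":-0.116,"tz":0.0625,"claw":1},{"wx":0,"wy":0,"wz":0,"tx":0.14,"ty":-0.116,"tz":0.0625,"claw":1},{"wx":0,"wy":0,"wz":0,"tx":0.14,"ty":-0.116,"tz":0.0625,"claw":1},{"wx":0,"wy":0,"wz":0,"tx":0.14,"ty":-0.116,"tz":0.0625,"claw":1},{"wx":0,"wy":0,"wz":0,"tx":0.14,"ty":-0.116,"tz":0.0625,"claw":1}]' 30
```

```text
clock: 1.0
position: [0.5097, -0.0621, 0.1091]
tool_rot: [1.641, 1.57, 0.071]
force: [-0.1, -0.2, -0.3]
grip_width: -0.0005
```

Run:
```python
from workcell import bot
from h import *
c=bot.get_calibration("wrist"); im=bot.grab_frame("wrist"); cv2.imwrite("pics/w2.png",im)
print(Rn.from_euler('xyz',bot.observe()["tool_rot"]).as_matrix().round(4))
print(pj(c,[.509,-.0525,.0245]),pj(c,[.51,-.062,.092]))
```

```text
[[ 1.1e-03  1.0e+00  6.0e-04]
 [-0.0e+00  6.0e-04 -1.0e+00]
 [-1.0e+00  1.1e-03  0.0e+00]]
[283.04118831 209.18526969] [284.89607385 265.4871282 ]
```

View pics/w2.png

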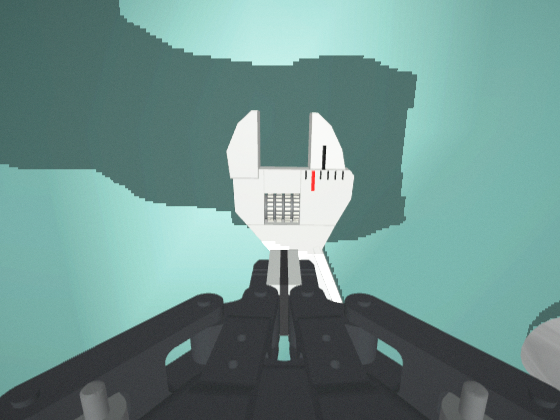

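```bash
cat > meas.py <<'E'
import sys
from workcell import bot
from h import *
def run(name,look=True):
    c=bot.get_calibration("wrist"); im=bot.grab_frame("wrist"); cv2.imwrite(f"pics/{name}.png",im)
    b,g,r=[im[...,i].astype(int) for i in range(3)]
    m=((r>150)&(g<110)&(b<110)).astype(np.uint8)
    n,lab,st,ce=cv2.connectedComponentsWithStats(m)
    if n<2: print("no red");return
    i=1+st[1:,4].argmax(); u,v=ce[i]; R=bp(c,u,v,.021); print("red px",ce[i],st[i],"world",R.round(4))
    # line: dark blob in jaw ROI (16 mm beyond red)
    ex,ey=np.array([0,1,0]),np.array([-1,0,0])
    best=[]
    dk=(im.max(2)<90).astype(np.uint8)
    n,lab,st,ce=cv2.connectedComponentsWithStats(dk)
    for k in range(1,n):
        L=bp(c,*ce[k],.024); d=L-R
        if abs(d[1]-.016)<.003 and abs(d[0])<.012 and st[k,4]>10:
            w=lab==k; ys,xs=np.nonzero(w)
            print("line px",ce[k].round(2),st[k],"world",L.round(4),"short(mm)",round(1e3*d[0],2),"along",round(1e3*d[1],2))
    o=bot.observe(); print("t",o["clock"],"pos",o["position"].round(4),"F",o["force"].round(2))
    u,v=map(int,pj(c,[.512,-.045,.02])); x0=min(max(u-80,0),400);y0=min(max(v-60,0),300)
    cv2.imwrite(f"pics/{name}z.png",cv2.resize(im[y0:y0+120,x0:x0+160],None,fx=5,fy=5,interpolation=cv2.INTER_CUBIC)); print("crop",x0,y0)
if __name__=="__main__": run(sys.argv[1])
E
python3 meas.py w3
```

```text
red px [312.90909091 179.81818182] [312 171   3  20  55] world [ 0.5293 -0.0327  0.021 ]
line px [323.67 156.54] [322 146   4  23  61] world [ 0.5356 -0.0166  0.024 ] short(mm) 6.39 along 16.08
t 1.1 pos [ 0.5095 -0.0622  0.109 ] F [-0.33 -0.54 -0.09]
crop 207 136
```

View pics/w3z.png

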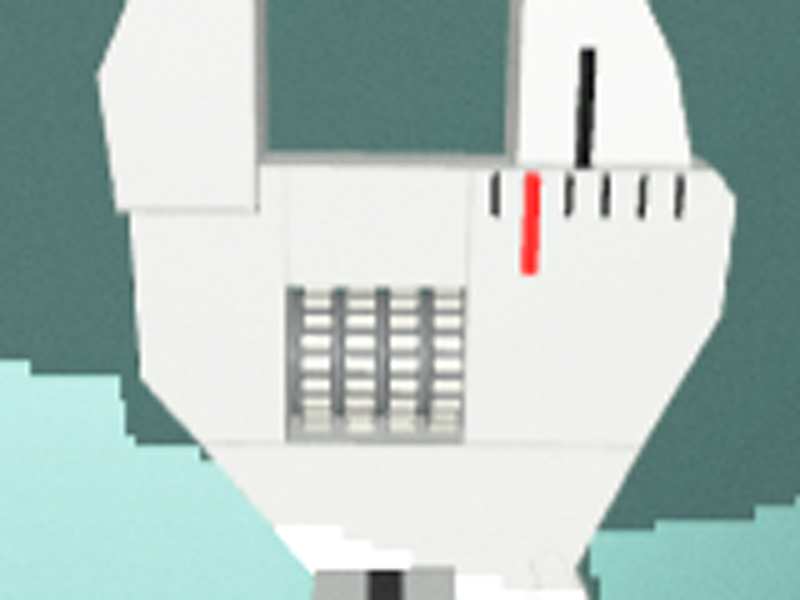

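```bash
python3 -m creep '[{"wx":0,"wy":0,"wz":0,"tx":0.03,"ty":-0.001,"tz":-0.0012,"claw":1},{"wx":0,"wy":0,"wz":0,"tx":0.06,"ty":-0.001,"tz":-0.0012,"claw":1},{"wx":0,"wy":0,"wz":0,"tx":0.06,"ty":-0.001,"tz":-0.0012,"claw":1},{"wx":0,"wy":0,"wz":0,"tx":0.06,"ty":-0.001,"tz":-0.0012,"claw":1}]'; python3 -m creep '[{"wx":0,"wy":0,"wz":0,"tx":0.002,"ty":0,"tz":0,"claw":1},{"wx":0,"wy":0,"wz":0,"tx":0.004,"ty":0,"tz":0,"claw":1},{"wx":0,"wy":0,"wz":0,"tx":0.005,"ty":0,"tz":0,"claw":1},{"wx":0,"wy":0,"wz":0,"tx":0.005,"ty":0,"tz":0,"claw":1}]'
```

```text
clock: 1.5
position: [0.5088, -0.0609, 0.0496]
tool_rot: [1.483, 1.57, -0.087]
force: [0.2, -0.2, 0.4]
grip_width: -0.0001
clock: 1.9
position: [0.509, -0.061, 0.045]
tool_rot: [1.51, 1.57, -0.06]
force: [-0.4, 0.1, 0.4]
grip_width: 0.0001
```

Now creep down to contact (expected near TCP z 0.0415).

```bash
python3 -m creep '[{"wx":0,"wy":0,"wz":0,"tx":0.001,"ty":0,"tz":0,"claw":1},{"wx":0,"wy":0,"wz":0,"tx":0.002,"ty":0,"tz":0,"claw":1},{"wx":0,"wy":0,"wz":0,"tx":0.0025,"ty":0,"tz":0,"claw":1},{"wx":0,"wy":0,"wz":0,"tx":0.0025,"ty":0,"tz":0,"claw":1}]'; python3 -m creep '[{"wx":0,"wy":0,"wz":0,"tx":0.0005,"ty":0,"tz":0,"claw":1},{"wx":0,"wy":0,"wz":0,"tx":0.001,"ty":0,"tz":0,"claw":1},{"wx":0,"wy":0,"wz":0,"tx":0.001,"ty":0,"tz":0,"claw":1}]'
```

```text
clock: 2.3
position: [0.5089, -0.0609, 0.0424]
tool_rot: [1.5, 1.57, -0.07]
force: [0.6, -0.0, 0.7]
grip_width: -0.0001
clock: 2.6
position: [0.5089, -0.061, 0.0414]
tool_rot: [1.501, 1.57, -0.069]
force: [-1.5, 0.1, 3.6]
grip_width: 0.0002
```

```bash
python3 -m creep '[{"wx":0,"wy":0,"wz":0,"tx":0.0008,"ty":0,"tz":0,"claw":1},{"wx":0,"wy":0,"wz":0,"tx":0.0008,"ty":0,"tz":-0.002,"claw":1},{"wx":0,"wy":0,"wz":0,"tx":0.0008,"ty":0,"tz":-0.004,"claw":1},{"wx":0,"wy":0,"wz":0,"tx":0.0008,"ty":0,"tz":-0.006,"claw":1},{"wx":0,"wy":0,"wz":0,"tx":0.0008,"ty":0,"tz":-0.008,"claw":1}]'; python3 meas.py s1
```

```text
clock: 3.1
position: [0.5092, -0.0533, 0.0412]
tool_rot: [1.286, 1.569, -0.285]
force: [-2.8, -2.2, 16.1]
grip_width: -0.0
red px [326.05607477 224.54205607] [324 212   5  26 107] world [ 0.5293 -0.033   0.021 ]
line px [340.82 193.43] [338 177   6  33 141] world [ 0.5351 -0.0169  0.024 ] short(mm) 5.8 along 16.12
t 3.15 pos [ 0.5092 -0.0529  0.0412] F [-2.76 -1.72 15.53]
crop 210 186
```

View pics/s1.png

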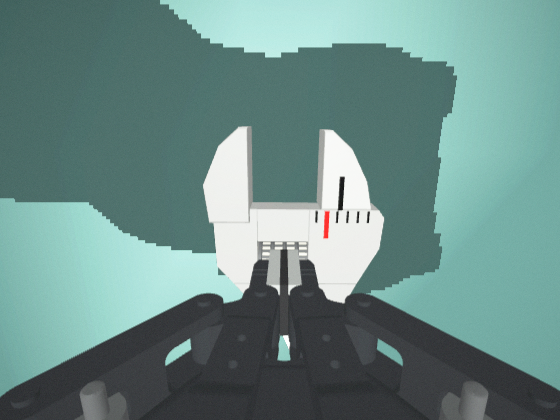

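Worm rolling works (line at (341,193), red at (326,225), 0.6 mm closed, wrench unmoved). Continue this stroke, lighter.

```bash
python3 -m creep '[{"wx":0,"wy":0,"wz":0,"tx":0.0003,"ty":0,"tz":-0.002,"claw":1},{"wx":0,"wy":0,"wz":0,"tx":0.0003,"ty":0,"tz":-0.004,"claw":1},{"wx":0,"wy":0,"wz":0,"tx":0.0003,"ty":0,"tz":-0.006,"claw":1},{"wx":0,"wy":0,"wz":0,"tx":0.0003,"ty":0,"tz":-0.008,"claw":1},{"wx":0,"wy":0,"wz":0,"tx":0.0003,"ty":0,"tz":-0.009,"claw":1},{"wx":0,"wy":0,"wz":0,"tx":0.0003,"ty":0,"tz":-0.009,"claw":1}]'; python3 meas.py s2
python3 -m creep '[{"wx":0,"wy":0,"wz":0,"tx":-0.006,"ty":0,"tz":0,"claw":1},{"wx":0,"wy":0,"wz":0,"tx":-0.006,"ty":0,"tz":0.008,"claw":1},{"wx":0,"wy":0,"wz":0,"tx":-0.006,"ty":0,"tz":0.0175,"claw":1},{"wx":0,"wy":0,"wz":0,"tx":-0.002,"ty":0,"tz":0.0175,"claw":1},{"wx":0,"wy":0,"wz":0,"tx":-0.001,"ty":0,"tz":0.0175,"claw":1},{"wx":0,"wy":0,"wz":0,"tx":-0.001,"ty":0,"tz":0.0175,"claw":1}]'
```

```text
clock: 3.75
position: [0.5092, -0.0439, 0.0411]
tool_rot: [1.379, 1.569, -0.192]
force: [-1.5, -0.1, 7.4]
grip_width: 0.0001
red px [325.18269231 242.66346154] [323 230   5  26 104] world [ 0.5293 -0.0329  0.021 ]
line px [337.54 216.03] [335 198   6  43 147] world [ 0.5341 -0.0183  0.024 ] short(mm) 4.88 along 14.63
t 3.8 pos [ 0.5092 -0.0439  0.0411] F [-1.6   0.99  7.97]
crop 209 204
clock: 4.4
position: [0.509, -0.0613, 0.0417]
tool_rot: [1.422, 1.57, -0.149]
force: [-0.2, 0.4, -0.2]
grip_width: 0.0
```

```bash
python3 -m creep '[{"wx":0,"wy":0,"wz":0,"tx":0.0012,"ty":0,"tz":0,"claw":1},{"wx":0,"wy":0,"wz":0,"tx":0.0012,"ty":0,"tz":-0.0025,"claw":1},{"wx":0,"wy":0,"wz":0,"tx":0.0012,"ty":0,"tz":-0.005,"claw":1},{"wx":0,"wy":0,"wz":0,"tx":0.0012,"ty":0,"tz":-0.008,"claw":1},{"wx":0,"wy":0,"wz":0,"tx":0.0012,"ty":0,"tz":-0.011,"claw":1},{"wx":0,"wy":0,"wz":0,"tx":0.0012,"ty":0,"tz":-0.014,"claw":1},{"wx":0,"wy":0,"wz":0,"tx":0.0012,"ty":0,"tz":-0.017,"claw":1},{"wx":0,"wy":0,"wz":0,"tx":0.0012,"ty":0,"tz":-0.0175,"claw":1}]'; python3 meas.py s3
```

```text
clock: 5.2
position: [0.5093, -0.0432, 0.0409]
tool_rot: [1.579, 1.569, 0.01]
force: [-0.6, -0.4, 10.3]
grip_width: -0.0002
red px [324.94392523 244.45794393] [323 232   5  26 107] world [ 0.5293 -0.0331  0.021 ]
line px [333.94 214.74] [331 199   6  32 133] world [ 0.5325 -0.0169  0.024 ] short(mm) 3.22 along 16.18
t 5.25 pos [ 0.5094 -0.0431  0.0409] F [-1.21  1.02  9.95]
crop 209 205
```

```bash
python3 -m creep '[{"wx":0,"wy":0,"wz":0,"tx":-0.006,"ty":0,"tz":0,"claw":1},{"wx":0,"wy":0,"wz":0,"tx":-0.006,"ty":0,"tz":0.008,"claw":1},{"wx":0,"wy":0,"wz":0,"tx":-0.006,"ty":0,"tz":0.0175,"claw":1},{"wx":0,"wy":0,"wz":0,"tx":-0.002,"ty":0,"tz":0.0175,"claw":1},{"wx":0,"wy":0,"wz":0,"tx":-0.001,"ty":0,"tz":0.0175,"claw":1},{"wx":0,"wy":0,"wz":0,"tx":-0.001,"ty":0,"tz":0.0175,"claw":1}]'
```

```text
clock: 5.85
position: [0.5092, -0.0608, 0.0415]
tool_rot: [1.57, 1.569, -0.0]
force: [-0.5, 0.1, 1.0]
grip_width: 0.0003
```

View pics/s3z.png

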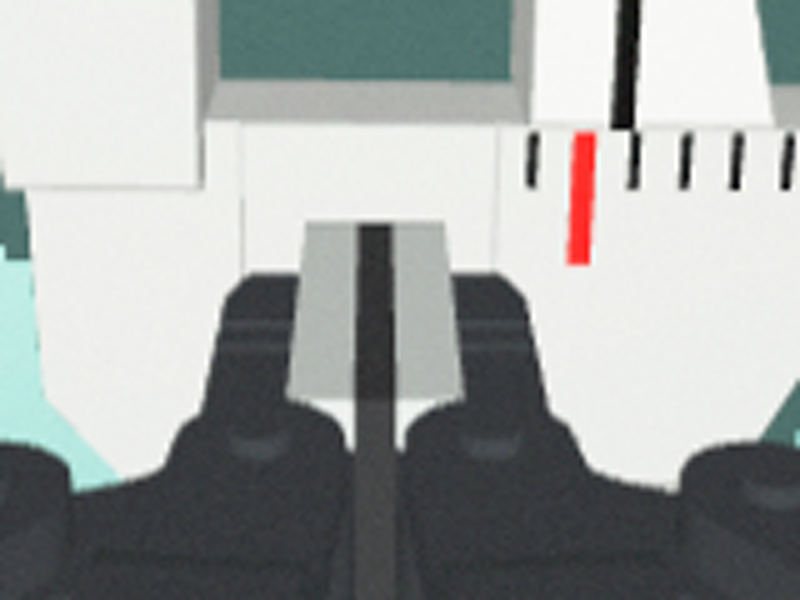

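```bash
python3 -m creep '[{"wx":0,"wy":0,"wz":0,"tx":0.001,"ty":0,"tz":0,"claw":1},{"wx":0,"wy":0,"wz":0,"tx":0.001,"ty":0,"tz":-0.0025,"claw":1},{"wx":0,"wy":0,"wz":0,"tx":0.001,"ty":0,"tz":-0.005,"claw":1},{"wx":0,"wy":0,"wz":0,"tx":0.001,"ty":0,"tz":-0.008,"claw":1},{"wx":0,"wy":0,"wz":0,"tx":0.001,"ty":0,"tz":-0.011,"claw":1},{"wx":0,"wy":0,"wz":0,"tx":0.001,"ty":0,"tz":-0.014,"claw":1},{"wx":0,"wy":0,"wz":0,"tx":0.001,"ty":0,"tz":-0.017,"claw":1},{"wx":0,"wy":0,"wz":0,"tx":0.001,"ty":0,"tz":-0.0175,"claw":1}]'; python3 meas.py s4
python3 -m creep '[{"wx":0,"wy":0,"wz":0,"tx":-0.006,"ty":0,"tz":0,"claw":1},{"wx":0,"wy":0,"wz":0,"tx":-0.006,"ty":0,"tz":0.008,"claw":1},{"wx":0,"wy":0,"wz":0,"tx":-0.006,"ty":0,"tz":0.0175,"claw":1},{"wx":0,"wy":0,"wz":0,"tx":-0.002,"ty":0,"tz":0.0175,"claw":1},{"wx":0,"wy":0,"wz":0,"tx":-0.001,"ty":0,"tz":0.0175,"claw":1},{"wx":0,"wy":0,"wz":0,"tx":-0.001,"ty":0,"tz":0.0175,"claw":1}]'
cat > yaw.py <<'E'
import sys
from workcell import bot
from h import *
c=bot.get_calibration("wrist"); im=bot.grab_frame("wrist"); cv2.imwrite(f"pics/{sys.argv[1]}.png",im)
b,g,r=[im[...,i].astype(int) for i in range(3)]
def fit(m,z):
    ys,xs=np.nonzero(m); X=np.array([bp(c,u,v,z) for u,v in zip(xs,ys)])
    rows=[(X[ys==y].mean(0)) for y in np.unique(ys)]; A=np.array(rows); p=np.polyfit(A[:,1],A[:,0],1)
    return X.mean(0),p,A[:,1].min(),A[:,1].max()
redm=(r>150)&(g<110)&(b<110)
n,lab,st,ce=cv2.connectedComponentsWithStats(redm.astype(np.uint8)); k=1+st[1:,4].argmax()
R,p,a,bb=fit(lab==k,.021); print("red",R.round(5),"tilt deg",np.degrees(np.arctan(p[0])),"len",bb-a)
n,lab,st,ce=cv2.connectedComponentsWithStats((im.max(2)<90).astype(np.uint8))
for k in range(1,n):
    L=bp(c,*ce[k],.024); d=L-R
    if abs(d[1]-.016)<.003 and abs(d[0])<.012 and st[k,4]>10:
        L,q,a,bb=fit(lab==k,.024); t=(p[0]+q[0])/2
        print("line",L.round(5),"tilt",np.degrees(np.arctan(q[0])),"len",bb-a,"short mm",1e3*(L[0]-R[0]),"tilt-corrected",1e3*(L[0]-R[0]-t*(L[1]-R[1])))
E
python3 yaw.py y1
```

```text
clock: 6.65
position: [0.5095, -0.0426, 0.0408]
tool_rot: [1.695, 1.569, 0.126]
force: [-0.6, -0.1, 7.1]
grip_width: 0.0001
red px [324.81481481 245.22222222] [323 232   5  27 108] world [ 0.5293 -0.0328  0.021 ]
line px [330.08 215.98] [328 201   6  31 130] world [ 0.5308 -0.0169  0.024 ] short(mm) 1.48 along 15.97
t 6.7 pos [ 0.5094 -0.0426  0.0408] F [-0.51  0.47  7.59]
crop 209 206
clock: 7.3
position: [0.5093, -0.0603, 0.0415]
tool_rot: [1.724, 1.569, 0.155]
force: [-0.5, -0.9, 2.0]
grip_width: -0.0
red [ 0.52924 -0.03308  0.021  ] tilt deg 0.7201371398904804 len 0.013445743300460635
line [ 0.53069 -0.01695  0.024  ] tilt 0.7687714301603332 len 0.01520251091932151 short mm 1.4538433287578645 tilt-corrected 1.244294230941537
```

```bash
python3 -m creep '[{"wx":0,"wy":0,"wz":0,"tx":0.001,"ty":0,"tz":0,"claw":1},{"wx":0,"wy":0,"wz":0,"tx":0.001,"ty":0,"tz":-0.0025,"claw":1},{"wx":0,"wy":0,"wz":0,"tx":0.001,"ty":0,"tz":-0.005,"claw":1},{"wx":0,"wy":0,"wz":0,"tx":0.001,"ty":0,"tz":-0.008,"claw":1},{"wx":0,"wy":0,"wz":0,"tx":0.001,"ty":0,"tz":-0.011,"claw":1},{"wx":0,"wy":0,"wz":0,"tx":0.001,"ty":0,"tz":-0.0132,"claw":1},{"wx":0,"wy":0,"wz":0,"tx":0.001,"ty":0,"tz":-0.0132,"claw":1}]'; python3 yaw.py y2
```

```text
clock: 8.05
position: [0.5096, -0.0465, 0.0411]
tool_rot: [1.711, 1.568, 0.143]
force: [-3.2, 0.3, 17.2]
grip_width: -0.0001
red [ 0.52934 -0.03264  0.021  ] tilt deg 0.5708901507485532 len 0.013557547650029911
line [ 0.52948 -0.01675  0.024  ] tilt 0.3329074225054424 len 0.01499894023933746 short mm 0.1355435261576332 tilt-corrected 0.010214168749194232
```

Set. Lift straight off, back away, and check.

```bash
python3 -m creep '[{"wx":0,"wy":0,"wz":0,"tx":-0.005,"ty":0,"tz":0,"claw":1},{"wx":0,"wy":0,"wz":0,"tx":-0.02,"ty":0,"tz":0,"claw":1},{"wx":0,"wy":0,"wz":0,"tx":-0.05,"ty":0,"tz":0,"claw":1},{"wx":0,"wy":0,"wz":0,"tx":-0.07,"ty":0.02,"tz":0.01,"claw":1},{"wx":0,"wy":0,"wz":0,"tx":-0.07,"ty":0.02,"tz":0.01,"claw":1},{"wx":0,"wy":0,"wz":0,"tx":-0.07,"ty":0.02,"tz":0.01,"claw":1}]'; python3 yaw.py y3; python3 meas.py f1;python3 - <<'E'
from workcell import bot
import cv2
cv2.imwrite("pics/scf.png",bot.grab_frame("scene"))
E
```

```text
clock: 8.7
position: [0.5296, -0.0564, 0.1112]
tool_rot: [1.748, 1.568, 0.179]
force: [-0.4, 0.1, -0.6]
grip_width: 0.0004
red [ 0.52923 -0.03293  0.021  ] tilt deg 0.2620055744232944 len 0.01341760592145521
line [ 0.52941 -0.01652  0.024  ] tilt 1.450326526413765 len 0.01406889782684507 short mm 0.17521489410454727 tilt-corrected -0.07008777245361668
red px [284.64285714 188.28571429] [284 180   3  19  42] world [ 0.5293 -0.033   0.021 ]
line px [284.99 165.84] [284 155   3  23  68] world [ 0.5294 -0.017   0.024 ] short(mm) 0.16 along 15.95
t 8.8 pos [ 0.5287 -0.0561  0.1104] F [-1.21 -0.22 -0.61]
crop 180 144
```

View pics/f1z.png

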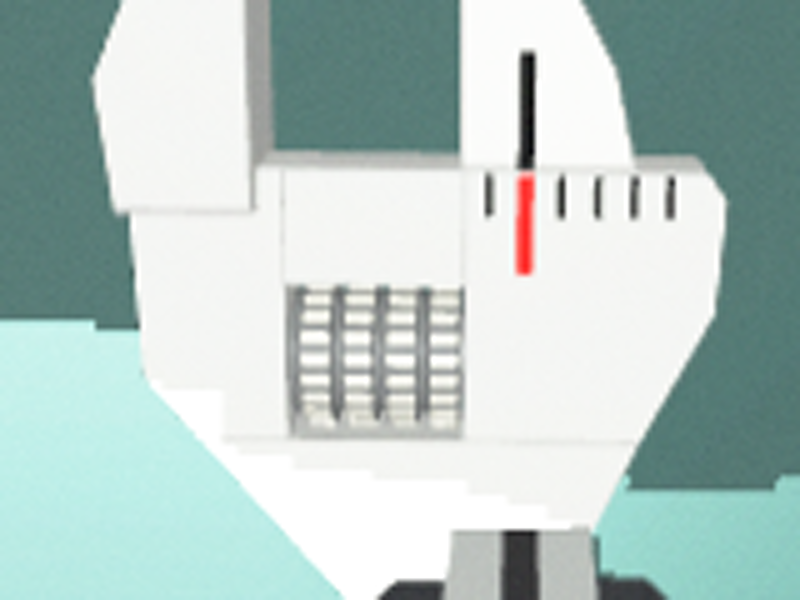

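View pics/scf.png

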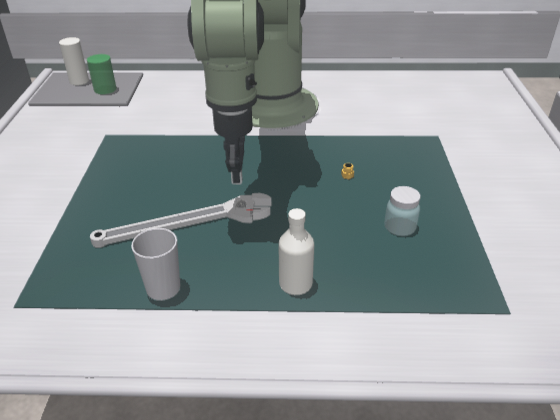

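The zoom shows the black line (527,110) in line with the red mark (525,225). In the scene picture the hand is clear, and the wrench and bystanders are where they were.

Run:
```python
from workcell import bot
print(bot.job_done())
```

```text
the job is handed in; nothing more can be done
None
```

The wrench is set and the job is handed in, at about 8.9 s of the 48 s allowed. I rolled the worm towards the mouth with the shut fingertips in four strokes, about 66 mm in all, then lifted the hand clear.

- **Jaw line:** my last measurements put it 0.1 to 0.2 mm from the red mark, against the 1.5 mm limit. The two differ slightly: 0.16 to 0.18 mm short uncorrected, and -0.07 mm after allowing for the wrench's tilt in the image. The close-up shows the line and the mark in line.
- **Wrench and bystanders:** the red mark stayed at the same position to within 1 mm, so the wrench did not move noticeably. The beaker, wash bottle, jar and coupling are unmoved in the scene picture.
- **Forces:** the highest force I read while pressing on the worm was about 17 N. After lifting off it was about 1 N, near the sensor's resting noise, with the TCP about 110 mm up.
- **Failed step:** my first move command was refused for a bad value because its rows left out the turn keys. It moved nothing, and I sent it again with all keys.

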